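Read a label with the wand scanner

ROBOT

A 6-joint arm with a two-finger parallel gripper is mounted at the origin on a cart in front of the work surface, level with it; the furniture and walls round the work are solid. World frame = base frame: x ahead of the robot, y to its left, z up, the work surface at z = 0. Lengths are in m, angles in rad, forces in N, time in s.
With the tool pointing down it reaches from about 0.275 to 0.825 m from the base axis. Payload 5.2 kg.
Tool frame: the origin (TCP) lies at the very end of the fingers, on their centre line; the grasp point (between the pads) lies 19 mm behind it; z points along the fingers, y is the line along which they close (so a half turn about z gives the same grasp; the last joint's range is limited). The gripper opens to 93 mm and grips with 3 to 60 N. Pads are 15 mm wide; open, the fingers measure 128 mm over their backs; the gripper's body (75 mm by 188 mm) begins 65 mm behind the grasp point.
Start: joints at [-1.488, 0.259, 1.535, -0, 1.348, -0.203], TCP at [0.155, -0.528, 0.219] pointing down, gripper open.
Joint ranges: [-3.14, 3.14], [-0.91, 2.08], [0.19, 2.58], [-1.22, 4.36], [0.22, 2.71], [-3.12, 3.12]. Speed limits (rad/s): [2.57, 2.57, 3.14, 3.14, 3.14, 3.14].

INTERFACE

Orientations are given as a unit quaternion [w, x, y, z].
In Python, from rig import ctrl gives the robot as it stands. The module is installed in compiled form; this text tells all that it offers.
- The arm moves only by the tool drive_tool, never from a script. Its argument "deltas" is one flat list of numbers, 5 for each row, row after row: the finger opening in mm, from 0 to 93, then the shift along the tool's x, y, z in units of 30 mm (1.0 is 30 mm), then the turn about the tool's z in units of 5 degrees (1.0 is 5 degrees). In form: [claw, x, y, z, turn, claw, x, y, z, turn, ...]. A call has 1 to 8 rows; each row is the pose to reach, as a shift and turn from the pose commanded when the call began, along the tool's axes at that moment; what a row does not reach only later rows make up. A row lasts 1/12 s, in which the tool goes at most 41.7 mm and 7.16 degrees, less where a joint would pass 70% of its speed; a pose out of reach is approached as far as the arm can. A call with a gripper value outside its range is refused whole. The fingers move at their own pace and stop on an object; "force" is the grip in N (left out, the last holds). Time passes only in rows, so rows that repeat a pose let the fingers close. It gives the time, the measured TCP pose, the force, the opening and the grip force at its end, in the units of the state.
- ctrl.read_state(): the state, without advancing time (a new reading comes with each control period).
- ctrl.read_camera(name): name is "side" or "top" or "wrist"; returns a dict with "pixels" (420x560x3 uint8, red, green, blue), "fx", "fy", "cx", "cy" (pixels), "world_from_camera" (4x4, takes a point from camera to world coordinates); the wrist camera has in their place "hand_eye" (4x4, takes a point from camera to tool coordinates, whose origin is the TCP and whose axes are the flange's). Camera axes: x right, y down, z forward; pixel columns grow to the right and rows downward; lengths in m; the calibration is good to about 2 mm. A picture is of the moment at which its call begins: read the wrist's pose just before it. There is no depth.
- ctrl.job_done(): hands the job in; it is judged then, once.
Trained networks look in a picture, given as the dict that the camera call returned (one of the last four; its "shot" number tells which), for a name from the list of things; names that differ only in an ending like _2 or _b are one class to them, and where a whole thing is asked for, a point or a joint stands for the part that bears it (a point fixed in the world has none). Each returns a list of dicts, best first, with "p" (0 to 1); they miss things now and then, are a little off and sometimes report something else, mostly with a low value. They report only what shows in the picture. A call takes as long as a camera call. They do not tell look-alikes from the thing itself.
- ctrl.regions_of(picture, query): "pixels" (420x560 bool, what is visible of it) and "xy" ([column, row] in pixels, amid what is visible of it).
- ctrl.landmark_of(picture, query): "xy" ([column, row] in pixels: a listed point, or the origin of a listed thing).
The state is a dict: "t": time; "joints": joint angles; "joint_velocities": joint speeds; "joint_torque": joint torques, N m; "tcp_pos": TCP position; "tcp_rot": TCP orientation; "ft_force": force on the tool from outside, world axes, zero at the start; "ft_torque": the same for the moment, N m; "gripper_width": opening from 0.0 (shut) to 1.0 (fully open); "grasp_force": force on a finger pad.
Only numpy, scipy, OpenCV 4.12 (cv2) and the standard library are available. Lean on these libraries where they do the work, as an engineer would, in place of code of your own. Each camera call takes 0.05 s, during which the arm holds its last target. There are 200 camera calls.

TASK

Pull the wand scanner (the thick stick with the square grey grip end) straight up out of its tube in the tool stand, and aim its nose squarely at the middle of the bar label on the sloping plate, about 30 mm from it and without touching the plate, keeping it still there for two seconds. Then lower the scanner back into the tube it came from, nose down, and let go only when it stands on the bottom. Leave the two other tools in their tubes, and do not disturb the nippers and the gauge.

Things in the scene. Friction and masses are not known exactly. Their poses are not given: they have to be found in the camera images.
- wand: Wand scanner, a stick 180 mm long, 70 g: round black barrel (20 mm diameter, 16 mm at the nose), then from 102 mm to 180 mm above the nose a square grey grip end 22 x 22 mm. Origin at the nose face's centre; +z from nose to grip end; x, y square to the grip's faces; it reads along -z. Starts upright, nose down on the bottom of one of the three tubes, its top 80 mm standing out.
- spot (a point): The point that the scanner reads best: on its axis, 30 mm in front of the nose (wand z = -30 mm). Fixed to the wand.
- holder: Tool stand, fixed: dark steel foot 76 x 215 x 10 mm with three upright aluminium tubes in a row along its y (y = -65, 0, +65 mm). Origin under the centre of the foot, z up. Tubes 30 mm inside, 36 mm outside, flared at the mouth to 38 and 44 mm; bottom 10 mm and mouth 110 mm above the bench.
- stand: Reading stand, fixed to the bench: steel foot 100 x 110 x 8 mm with a post of 18 mm diameter that carries the sloping plate. Origin under the centre of the foot, z up; the plate faces its -x side and up.
- label: Grey sloping plate 75 x 95 x 5 mm on the reading stand with the bar label (white, 42 x 62 mm, black bars) in its middle. Origin at the centre of the label's face, 70 mm above the bench; +z points straight out of the face, leaning 0.42 rad from vertical towards the stand's -x; y runs along the label's long side.
- drift: Steel pin drift 120 mm long, 16 mm diameter below and 9 mm above, standing in one of the tubes. Origin at the centre of its lower end. To stay in its tube.
- file: Needle file 125 mm long, standing in one of the tubes with its pale wooden handle (22 mm diameter) down and its dark blade up. Origin at the centre of its lower end. To stay in its tube.
- nippers: Nippers with two handles, 128 x 58 x 11 mm, lying on the bench. Origin at the centre of the underside. To be left alone.
- gauge: Round white dial gauge with a stem, 81 x 90 x 17 mm, lying on the bench. Origin at the centre of the underside. To be left alone.
Mind the look-alikes: they are no part of the job. What is shaped like the wand but orange or pink is not meant.

How it is judged:
On the way, in this order (a step that is already met when the one before it is completed fails the run):
1. the scanner is drawn out of its tube, its nose above the mouth (z of wand in the frame of holder above 0.115 m), for 0.1 s.
2. the scanner's reading point is within 16 mm of the label's centre and the scanner within 0.22 rad of square to it, still (below 20 mm/s and 0.2 rad/s), for 1.5 s (distance between spot and label below 0.016 m and angle between the z axis of wand and the z axis of label, either way round below 0.22 rad and z of wand in the frame of label above 0.01 m and linear speed of wand below 0.02 m/s and angular speed of wand below 0.2 rad/s), for 1.5 s.
At the end, for the whole second after the job is handed in: The scanner stands nose down, released and at rest, on the bottom of the tube it came from (nose within 20 mm of its first place, leaning less than 0.2 rad); drift and file are in their tubes (distance of wand from where it was at the start of the episode below 0.02 m and angle between wand's own z axis and vertical below 0.2 rad and z of wand in the frame of holder above 0 m and linear speed of wand below 0.02 m/s and contact force between the fingers and wand below 0.1 N and not (z of drift in the frame of holder above 0.03 m) and not (z of file in the frame of holder above 0.03 m)); the robot touches nothing.
It fails at once if the scanner touches the reading stand or its plate (over 1 N) (contact force between wand and stand above 1 N or contact force between wand and label above 1 N).
It fails at once if the scanner is dropped (falls faster than 0.6 m/s while no finger touches it) (linear speed of wand above 0.6 m/s and contact force between the fingers and wand below 0.05 N).
It fails at once if the drift or the file is lifted more than 20 mm off the bottom of its tube (z of any of drift, file in the frame of holder above 0.03 m).
It fails at once if the nippers or the gauge are moved by more than 30 mm (distance of any of nippers, gauge from where it was at the start of the episode above 0.03 m).
It also fails if it takes over 67 s, if anything falls off the work surface, if the arm or the gripper's body presses on something with over 40 N, if the wrist force passes 120 N, or if a joint passes its speed limit or range.

## Working session

There is one attempt and no reset: what is moved stays moved. The work goes in short steps, Python scripts to look and compute and a tool call to move; the robot and the scene stay as the last step left them, time stands still between calls to the robot, and variables do not carry over. Pictures are saved under pics/ and viewed, at most 13 in all, crops included, and the job is handed in when it is done.

Besides the shell and the picture viewer there is one more tool, called after "Emit:" in YAML: its name, and indented under it one key for each argument. drive_tool: Moves the arm, as the interface text tells. Its arguments: {"type":"object","properties":{"deltas":{"type":"array","items":{"type":"number"}},"force":{"type":"number"}},"required":["deltas"]}

```bash
mkdir -p pics; cat > h.py <<'E'
from rig import ctrl
import numpy as np, cv2
from scipy.spatial.transform import Rotation as R
def cam(n):
    p=ctrl.read_camera(n); return p
def save(p,f): cv2.imwrite('pics/'+f,cv2.cvtColor(p['pixels'],cv2.COLOR_RGB2BGR))
def T(p,s=None):
    if 'world_from_camera' in p: return np.array(p['world_from_camera'])
    w=s['tcp_rot'];M=np.eye(4);M[:3,:3]=R.from_quat([w[1],w[2],w[3],w[0]]).as_matrix();M[:3,3]=s['tcp_pos']
    return M@np.array(p['hand_eye'])
def ray(p,uv,s=None):
    M=T(p,s);d=M[:3,:3]@np.array([(uv[0]-p['cx'])/p['fx'],(uv[1]-p['cy'])/p['fy'],1.]);return M[:3,3],d/np.linalg.norm(d)
def onz(p,uv,z,s=None):
    o,d=ray(p,uv,s);return o+d*(z-o[2])/d[2]
def proj(p,X,s=None):
    q=np.linalg.inv(T(p,s))@np.append(X,1);return np.array([p['fx']*q[0]/q[2]+p['cx'],p['fy']*q[1]/q[2]+p['cy']])
def tri(rays):
    A=0;b=0
    for o,d in rays:
        P=np.eye(3)-np.outer(d,d);A=A+P;b=b+P@o
    return np.linalg.solve(A,b)
E
python3 - <<'E'
from h import *
s=ctrl.read_state();print(s['tcp_pos'],s['tcp_rot'],s['t'])
out=[]
for n in ['top','side']:
    p=cam(n);out.append(p['pixels']);print(n,p['fx'],p['cx'],p['cy'],np.round(T(p),3).tolist())
    save(p,n+'0.png')
    for q in ['wand','holder','stand','label','drift','file','nippers','gauge']:
        print(q,[(np.round(r['xy']).tolist(),round(r['p'],2)) for r in ctrl.landmark_of(p,q)][:3],[(np.round(r['xy']).tolist(),round(r['p'],2)) for r in ctrl.regions_of(p,q)][:3])
E
```

```text
[ 0.1550412  -0.52712196  0.21780603] [-9.27053727e-04  9.89805091e-01  1.42425491e-01  5.17622455e-05] 0.0
top 422.3907211377811 280.1045551005774 197.96473005700847 [[-0.014, -0.983, 0.182, 0.361], [-1.0, 0.018, 0.018, -0.019], [-0.021, -0.182, -0.983, 1.041], [0.0, 0.0, 0.0, 1.0]]
wand [([188.0, 200.0], 0.76), ([165.0, 162.0], 0.74), ([213.0, 234.0], 0.51)] [([151.0, 148.0], 0.79), ([201.0, 233.0], 0.57), ([171.0, 190.0], 0.52)]
holder [([185.0, 201.0], 0.92), ([210.0, 196.0], 0.52)] [([184.0, 201.0], 0.88)]
stand [([354.0, 214.0], 0.91)] [([358.0, 215.0], 0.61)]
label [([357.0, 211.0], 0.83)] [([358.0, 210.0], 0.66), ([172.0, 190.0], 0.31)]
drift [([186.0, 197.0], 0.69), ([160.0, 206.0], 0.56)] [([149.0, 197.0], 0.47), ([186.0, 201.0], 0.37)]
file [([286.0, 150.0], 0.46), ([209.0, 196.0], 0.44), ([161.0, 205.0], 0.23)] [([274.0, 267.0], 0.59)]
nippers [([267.0, 276.0], 0.62)] [([272.0, 268.0], 0.56), ([170.0, 189.0], 0.32)]
gauge [([287.0, 149.0], 0.85)] [([286.0, 152.0], 0.91)]
side 506.30588921819117 275.7975093322709 203.07708831380265 [[-0.962, -0.181, 0.205, 0.304], [-0.273, 0.623, -0.733, 0.805], [0.005, -0.761, -0.649, 0.777], [0.0, 0.0, 0.0, 1.0]]
wand [([291.0, 289.0], 0.92), ([169.0, 312.0], 0.65)] [([162.0, 275.0], 0.89), ([224.0, 249.0], 0.84), ([290.0, 248.0], 0.81)]
holder [([230.0, 306.0], 0.72), ([306.0, 160.0], 0.34)] [([234.0, 307.0], 0.85)]
stand [([308.0, 182.0], 0.62)] [([305.0, 173.0], 0.9)]
label [([305.0, 156.0], 0.6)] [([304.0, 159.0], 0.93)]
drift [] []
file [] []
nippers [([343.0, 252.0], 0.73)] [([344.0, 249.0], 0.62)]
gauge [([218.0, 209.0], 0.64), ([304.0, 183.0], 0.36)] [([216.0, 210.0], 0.9), ([307.0, 174.0], 0.31)]
```

View pics/top0.png

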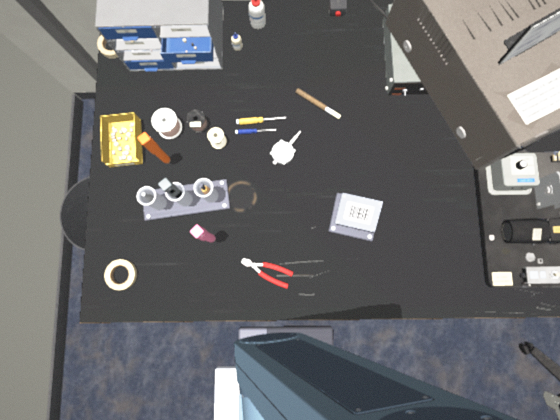

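View pics/side0.png

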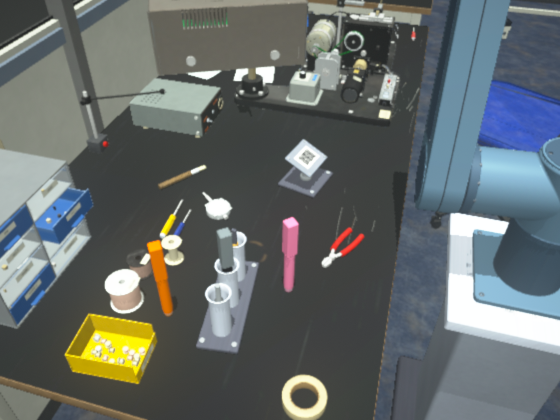

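```bash
python3 - <<'E'
import cv2,numpy as np
a=cv2.imread('pics/top0.png');b=cv2.imread('pics/side0.png')
c=lambda i,x,y:cv2.resize(i[y:y+80,x:x+100],None,fx=4,fy=4,interpolation=cv2.INTER_CUBIC)[:300]
cv2.imwrite('pics/crop1.png',np.vstack([np.hstack([c(a,135,160),c(a,310,178)]),np.hstack([c(b,185,222),c(b,260,125)])]))
E
```

```text
(no output)
```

View pics/crop1.png

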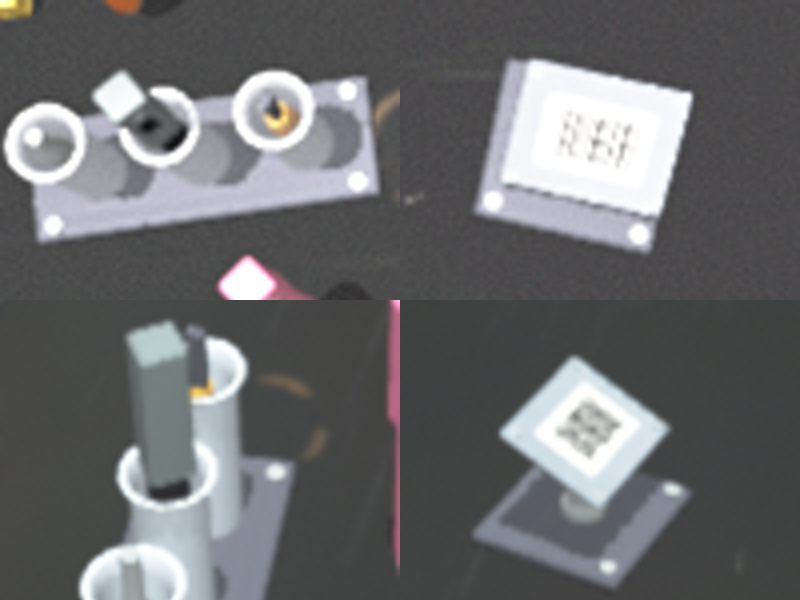

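```bash
python3 - <<'E'
from h import *
a=cam('top');b=cam('side')
A=lambda x,y:(135+x/4,160+y/4); A2=lambda x,y:(310+(x-400)/4,178+y/4)
B=lambda x,y:(185+x/4,222+(y-300)/4); B2=lambda x,y:(260+(x-400)/4,125+(y-300)/4)
f=lambda *v:np.round(v,4).tolist()
for n,c in zip('L M R'.split(),[(45,143),(158,127),(273,112)]): print('mouth',n,f(*onz(a,A(*c),.11)))
print('mouth M side',f(*onz(b,B(168,470),.11)))
for c in [(40,240),(380,192),(362,78)]: print('foot',f(*onz(a,A(*c),.01)))
print('wandtop',f(*onz(a,A(120,92),.19)),f(*onz(b,B(156,340),.19)),f(*tri([ray(a,A(120,92)),ray(b,B(156,340))])))
for c in [(92,96),(124,70),(147,94),(115,117)]: print('wtc',f(*onz(a,A(*c),.19)))
for c in [(128,338),(172,324),(186,348),(140,360)]: print('wts',f(*onz(b,B(*c),.19)))
print('label',f(*tri([ray(a,A2(595,138)),ray(b,B2(588,427))])),f(*onz(a,A2(595,138),.07)),f(*onz(b,B2(588,427),.07)))
ct=[(530,58),(692,95),(658,215),(503,183)];cs=[(500,430),(575,355),(670,430),(600,508)]
for i in range(4):
  print('plate',f(*tri([ray(a,A2(*ct[i])),ray(b,B2(*cs[i]))])),f(*onz(a,A2(*ct[i]),.07)),f(*onz(b,B2(*cs[i]),.07)))
for c in [(475,213),(652,250)]: print('sfoot',f(*onz(a,A2(*c),.008)))
for c in [(473,535),(612,588),(692,490)]: print('sfoot side',f(*onz(b,B2(*c),.008)))
for z,u in [(.18,(196,231))]: print('pink',f(*onz(a,u,z)))
print('orange',f(*onz(a,(145,138),.18)))
print(f(*[list(ray(a,(0,0))[0])]))
E
```

```text
mouth L [0.5435, 0.3007, 0.11]
mouth M [0.5516, 0.2368, 0.11]
mouth R [0.559, 0.1717, 0.11]
mouth M side [0.5522, 0.2369, 0.11]
foot [0.502, 0.3355, 0.01]
foot [0.5284, 0.1246, 0.01]
foot [0.6011, 0.1365, 0.01]
wandtop [0.5541, 0.2352, 0.19] [0.5525, 0.2373, 0.19] [0.5538, 0.2356, 0.1883]
wtc [0.5522, 0.2498, 0.19]
wtc [0.5657, 0.2336, 0.19]
wtc [0.5527, 0.2211, 0.19]
wtc [0.5408, 0.2374, 0.19]
wts [0.5642, 0.2394, 0.19]
wts [0.5494, 0.2262, 0.19]
wts [0.5388, 0.2383, 0.19]
wts [0.5547, 0.2504, 0.19]
label [0.5028, -0.1828, 0.0689] [0.5028, -0.1826, 0.07] [0.5023, -0.1813, 0.07]
plate [0.548, -0.1453, 0.0832] [0.5506, -0.1471, 0.07] [0.5525, -0.1634, 0.07]
plate [0.5246, -0.2372, 0.0824] [0.527, -0.24, 0.07] [0.5282, -0.2557, 0.07]
plate [0.459, -0.2206, 0.0498] [0.4575, -0.2165, 0.07] [0.4542, -0.1921, 0.07]
plate [0.4811, -0.1307, 0.05] [0.4775, -0.1285, 0.07] [0.4774, -0.105, 0.07]
sfoot [0.4668, -0.1177, 0.008]
sfoot [0.4425, -0.2243, 0.008]
sfoot side [0.5613, -0.1364, 0.008]
sfoot side [0.4683, -0.1106, 0.008]
sfoot side [0.441, -0.2192, 0.008]
pink [0.4541, 0.1706, 0.18]
orange [0.656, 0.2849, 0.18]
[[0.3605, -0.0188, 1.0413]]
```

Emit:
drive_tool:
  deltas: [93,0,0,-1.3,0,93,0,0,-2.6,0,93,0.7,-0.7,-3.3,0,93,20,-20.7,-3.3,-5,93,20,-20.7,-3.3,-5,93,20,-20.7,-3.3,-5,93,20,-20.7,-3.3,-5,93,20,-20.7,-3.3,-5]
  force: 10

```text
t: 2.47
tcp_pos: [0.2662, -0.3152, 0.3178]
tcp_rot: [0.0, 0.935, 0.355, 0.0]
ft_force: [1.1, 0.0, 0.6]
gripper_width: 1.0
grasp_force: 0.0
```

```bash
cat >> h.py <<'E'
def go(X,ang,s=None):
    s=s or ctrl.read_state();w=s['tcp_rot'];M=R.from_quat([w[1],w[2],w[3],w[0]]).as_matrix()
    th=np.degrees(np.arctan2(M[1,0],M[0,0]));d=M.T@(np.array(X)-s['tcp_pos'])
    print('t %.2f tcp'%s['t'],np.round(s['tcp_pos'],4),'xang %.1f'%th,'tilt %.4f'%np.arccos(-M[2,2]),'w',round(s['gripper_width'],3),'gf',round(s['grasp_force'],1),'ft',np.round(s['ft_force'],2))
    print('  units xyz',np.round(d/.03,2),'turn',round((th-ang)/5,2))
E
python3 -c "
from h import *
go([.5525,.2365,.31],42)"
```

```text
t 2.47 tcp [ 0.2662 -0.3152  0.3178] xang 41.5 tilt 0.0006 w 1.0 gf 0.0 ft [1.08 0.03 0.6 ]
  units xyz [19.34 -7.44  0.25] turn -0.09
```

Emit:
drive_tool:
  deltas: [93,19.3,-7.4,0.3,0,93,19.3,-7.4,0.3,0,93,19.3,-7.4,0.3,0,93,19.3,-7.4,0.3,0,93,19.3,-7.4,0.3,0,93,19.3,-7.4,0.3,0,93,19.3,-7.4,0.3,0,93,19.3,-7.4,0.3,0]

```text
t: 3.13
tcp_pos: [0.4209, -0.0196, 0.3132]
tcp_rot: [0.0, 0.936, 0.353, 0.0]
ft_force: [0.3, -1.0, 0.7]
gripper_width: 0.996
grasp_force: 0.0
```

```bash
python3 -c "
from h import *
go([.5525,.2365,.31],42)"
```

```text
t 3.13 tcp [ 0.4209 -0.0196  0.3132] xang 41.4 tilt 0.0013 w 0.996 gf 0.0 ft [ 0.27 -0.96  0.7 ]
  units xyz [ 8.93 -3.51  0.11] turn -0.12
```

Emit:
drive_tool:
  deltas: [93,8.9,-3.5,0.1,0,93,8.9,-3.5,0.1,0,93,8.9,-3.5,0.1,0,93,8.9,-3.5,0.1,0,93,8.9,-3.5,0.1,0,93,8.9,-3.5,0.1,0,93,8.9,-3.5,0.1,0,93,8.9,-3.5,0.1,0]

```text
t: 3.8
tcp_pos: [0.5529, 0.2391, 0.3079]
tcp_rot: [-0.001, 0.935, 0.355, -0.0]
ft_force: [-0.7, -1.0, -1.0]
gripper_width: 1.0
grasp_force: 0.0
```

```bash
python3 -c "
from h import *
s=ctrl.read_state();p=cam('wrist');go([.5525,.2365,.31],42,s);save(p,'w1.png')
print(p['fx'],p['cx'],p['cy'],np.round(p['hand_eye'],3).tolist())
print(proj(p,[.5525,.2365,.19],s))"
```

```text
t 3.80 tcp [0.5529 0.2391 0.3079] xang 41.6 tilt 0.0026 w 1.0 gf 0.0 ft [-0.69 -0.96 -1.03]
  units xyz [-0.07  0.05 -0.07] turn -0.07
333.25437588514995 279.0693281518 210.94949400429013 [[0.001, -0.958, -0.288, 0.081], [1.0, 0.0, 0.001, -0.001], [-0.001, -0.288, 0.958, -0.166], [0.0, 0.0, 0.0, 1.0]]
[281.6397621  208.03888149]
```

View pics/w1.png

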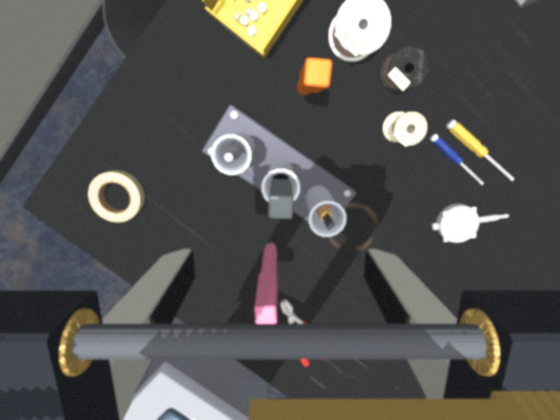

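Emit:
drive_tool:
  deltas: [93,0,0.06,1,0,93,0,0.06,2,0,93,0,0.06,3,0,93,0,0.06,4,0,93,0,0.06,4.8,0,93,0,0.06,5.2,0,93,0,0.06,5.2,0,93,0,0.06,5.2,0]

```text
t: 4.52
tcp_pos: [0.5522, 0.231, 0.1539]
tcp_rot: [0.0, 0.936, 0.353, -0.001]
ft_force: [1.0, -0.2, 0.3]
gripper_width: 1.002
grasp_force: 0.0
```

Emit:
drive_tool:
  deltas: [10,0,0,0,0,10,0,0,0,0,10,0,0,0,0,10,0,0,0,0,10,0,0,0,0,10,0,0,0,0,10,0,0,0,0,10,0,0,0,0]
  force: 12

```text
t: 5.18
tcp_pos: [0.5526, 0.2322, 0.1538]
tcp_rot: [-0.0, 0.935, 0.353, -0.0]
ft_force: [-0.1, 0.1, 0.2]
gripper_width: 0.475
grasp_force: 0.0
```

```bash
python3 -c "
from h import *
go([.5525,.2365,.151],42)"
```

```text
t 5.18 tcp [0.5526 0.2322 0.1538] xang 41.4 tilt 0.0000 w 0.475 gf 0.0 ft [-0.08  0.09  0.17]
  units xyz [ 0.09 -0.11  0.09] turn -0.12
```

Emit:
drive_tool:
  deltas: [10,0.1,-0.1,0,0,10,0.1,-0.1,0,0,10,0.1,-0.1,0,0,10,0.1,-0.1,0,0,10,0.1,-0.1,0,0,10,0.1,-0.1,0,0,10,0.1,-0.1,0,0,10,0.1,-0.1,0,0]

```text
t: 5.85
tcp_pos: [0.5528, 0.2363, 0.1537]
tcp_rot: [-0.0, 0.936, 0.353, -0.0]
ft_force: [0.2, 0.3, -1.3]
gripper_width: 0.235
grasp_force: 11.9
```

Emit:
drive_tool:
  deltas: [10,0,0,0,0,10,0,0,0,0,10,0,0,0,0]

```text
t: 6.1
tcp_pos: [0.5529, 0.2364, 0.1538]
tcp_rot: [-0.0, 0.936, 0.353, -0.0]
ft_force: [0.1, -0.8, -1.0]
gripper_width: 0.24
grasp_force: 11.9
```

Emit:
drive_tool:
  deltas: [10,0,0,-0.3,0,10,0,0,-0.7,0,10,0,0,-1.1,0,10,0,0,-1.5,0,10,0,0,-1.9,0,10,0,0,-2.15,0,10,0,0,-2.15,0,10,0,0,-2.15,0]

```text
t: 6.77
tcp_pos: [0.5531, 0.2365, 0.2188]
tcp_rot: [0.0, 0.936, 0.353, 0.001]
ft_force: [0.4, -0.7, -1.1]
gripper_width: 0.235
grasp_force: 11.9
```

```bash
python3 -c "
from h import *
go([.5522,.2368,.2180],42)"
```

```text
t 6.77 tcp [0.5531 0.2365 0.2188] xang 41.4 tilt 0.0011 w 0.235 gf 11.9 ft [ 0.38 -0.7  -1.08]
  units xyz [-0.01 -0.03  0.03] turn -0.12
```

Now tilt against the tube rim by moving along −x.

Emit:
drive_tool:
  deltas: [10,-0.3,0,0,0,10,-0.6,0,0,0,10,-0.9,0,0,0,10,-1.2,0,0,0,10,-1.5,0,0.07,0,10,-1.8,0,0.14,0,10,-2.1,0,0.23,0,10,-2.1,0,0.23,0]

```text
t: 7.43
tcp_pos: [0.5038, 0.1935, 0.2109]
tcp_rot: [0.0, 0.936, 0.353, -0.001]
ft_force: [0.3, 0.2, -1.7]
gripper_width: 0.236
grasp_force: 12.0
```

```bash
python3 -c "
from h import *
go([.5522,.2368,.2180],42);p=cam('side');save(p,'s2.png');q=cam('top');i=np.hstack([cv2.resize(x['pixels'][y:y+150,130:330],None,fx=2,fy=2,interpolation=2) if 0 else cv2.resize(x['pixels'][y:y+150,130:280],None,fx=2.6,fy=2.6) for x,y in[(p,180),(q,120)]])
cv2.imwrite('pics/c2.png',i[...,::-1])"
```

```text
t 7.43 tcp [0.5038 0.1935 0.2109] xang 41.3 tilt 0.0020 w 0.236 gf 12.0 ft [ 0.25  0.19 -1.71]
  units xyz [ 2.16 -0.02 -0.24] turn -0.13
```

View pics/c2.png

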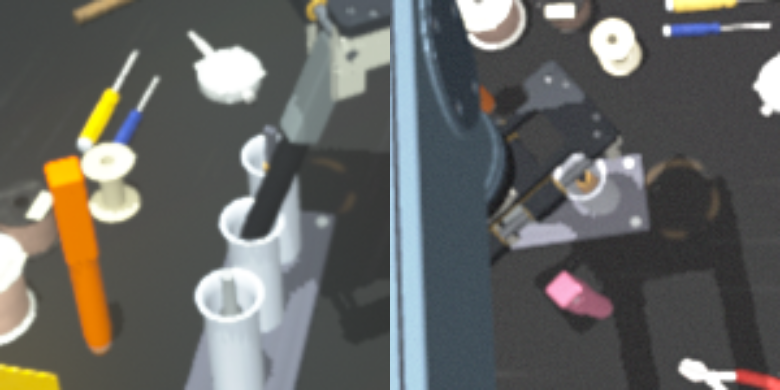

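Emit:
drive_tool:
  deltas: [10,0,0,0,0,10,0,0,0,0,10,0,0,-0.4,0,10,0,0,-0.9,0,10,0,0,-1.4,0,10,0,0,-1.9,0,10,0,0,-2.3,0,10,0,0,-2.3,0]
  force: 35

```text
t: 8.2
tcp_pos: [0.5071, 0.1952, 0.283]
tcp_rot: [0.001, 0.935, 0.353, 0.002]
ft_force: [0.5, -0.4, -0.1]
gripper_width: 0.234
grasp_force: 35.0
```

```bash
python3 - <<'E'
from h import *
go([.5038,.1935,.2809],42);p=cam('side');save(p,'s3.png')
s=ctrl.read_state()
w=s['tcp_rot'];M=R.from_quat([w[1],w[2],w[3],w[0]]).as_matrix()
G=np.array(s['tcp_pos'])-.019*M[:3,2]
im=p['pixels'].copy()
for phi,c in [(.32,(255,0,0)),(.42,(0,255,0)),(.52,(255,255,0))]:
    a=-np.sin(phi)*M[:,0]-np.cos(phi)*M[:,2]
    N=G-.163*a; u=proj(p,N);v=proj(p,G+.017*a);print(phi,u,v)
    cv2.line(im,tuple(int(i) for i in u),tuple(int(i) for i in v),c,1)
cv2.imwrite('pics/c3.png',cv2.resize(im[150:300,180:330],None,fx=4,fy=4,interpolation=cv2.INTER_CUBIC)[...,::-1])
E
```

```text
t 8.20 tcp [0.5071 0.1952 0.283 ] xang 41.4 tilt 0.0047 w 0.234 gf 35.0 ft [ 0.54 -0.36 -0.14]
  units xyz [-0.12 -0.03  0.07] turn -0.12
0.32 [231.08696136 248.01219687] [259.49996703 159.86922846]
0.42 [222.70203217 248.28631311] [260.43222778 159.94091419]
0.52 [214.4500152  247.83425478] [261.32295451 160.10435543]
```

View pics/c3.png

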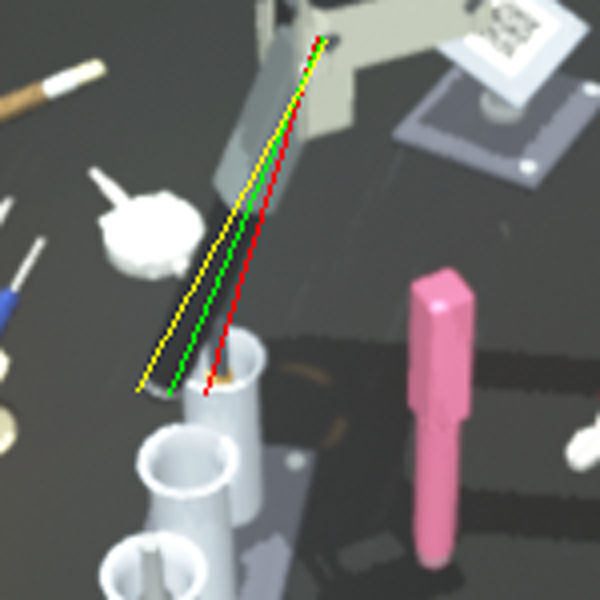

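Emit:
drive_tool:
  deltas: [10,0,0,-0.7,0,10,0,0,-1.4,0,10,0,0,-2,0,10,-0.5,0.4,-2,0.5,10,-1.2,0.9,-2,1.5,10,-2,1.5,-2,2.5,10,-2.8,2.1,-2,3.5,10,-3.6,2.7,-2,4.5]

```text
t: 8.92
tcp_pos: [0.4774, 0.0617, 0.339]
tcp_rot: [-0.0, 0.987, 0.162, -0.001]
ft_force: [1.3, 0.5, -1.3]
gripper_width: 0.235
grasp_force: 35.0
```

```bash
python3 -c "
from h import *
go([.4262,-.1629,.2900],-14)"
```

```text
t 8.92 tcp [0.4774 0.0617 0.339 ] xang 18.7 tilt 0.0021 w 0.235 gf 35.0 ft [ 1.26  0.5  -1.29]
  units xyz [-4.01  6.55  1.64] turn 6.54
```

Emit:
drive_tool:
  deltas: [10,-0.5,0.8,0,0.8,10,-1,1.6,0,1.6,10,-1.5,2.5,0,2.5,10,-2.1,3.4,0.4,3.5,10,-2.7,4.4,0.8,4.5,10,-3.3,5.4,1.2,5.5,10,-3.8,6.2,1.4,6.3,10,-3.9,6.4,1.5,6.5]

```text
t: 9.58
tcp_pos: [0.4278, -0.1601, 0.2929]
tcp_rot: [0.0, 0.993, -0.122, -0.002]
ft_force: [0.4, 0.2, 0.0]
gripper_width: 0.236
grasp_force: 35.0
```

Emit:
drive_tool:
  deltas: [10,0,0,0,0,10,0,0,0,0,10,0,0,0,0,10,0,0,0,0]

```text
t: 9.92
tcp_pos: [0.43, -0.1557, 0.2957]
tcp_rot: [-0.0, 0.993, -0.117, 0.0]
ft_force: [0.4, 0.2, -0.4]
gripper_width: 0.235
grasp_force: 35.0
```

```bash
python3 - <<'E'
from h import *
s=ctrl.read_state();go([.4262,-.1629,.2272],-14)
p=cam('side');q=cam('top');t=cam('wrist')
w=s['tcp_rot'];M=R.from_quat([w[1],w[2],w[3],w[0]]).as_matrix()
G=np.array(s['tcp_pos'])-.019*M[:3,2]
ims=[]
for c,ss in [(p,None),(q,None),(t,s)]:
  im=c['pixels'].copy()
  for phi,col in [(.43,(0,255,0))]:
    a=-np.sin(phi)*M[:,0]-np.cos(phi)*M[:,2]
    N=G-.163*a; u=proj(c,N,ss);v=proj(c,G-.05*a,ss);print(N,u,v)
    cv2.line(im,tuple(int(i) for i in u),tuple(int(i) for i in v),col,1)
    L=proj(c,[.5026,-.182,.07],ss);print(L)
    cv2.circle(im,tuple(int(i) for i in L),1,(255,0,0),-1)
    x,y=[int(np.clip(k,75,m)) for k,m in zip((u+L)/2,(485,345))]
  ims.append(cv2.resize(im[y-75:y+75,x-65:x+65],None,fx=2,fy=2,interpolation=cv2.INTER_CUBIC))
cv2.imwrite('pics/c4.png',np.hstack(ims)[...,::-1])
E
```

```text
t 9.92 tcp [ 0.43   -0.1557  0.2957] xang -13.5 tilt 0.0006 w 0.235 gf 35.0 ft [ 0.4   0.18 -0.37]
  units xyz [-0.07  0.26  2.28] turn 0.11
[ 0.49617475 -0.17154447  0.16662764] [310.58082931 124.70215558] [333.08298894  88.63134726]
[306.96262777 156.56753333]
[ 0.49617475 -0.17154447  0.16662764] [361.08277902 208.8744392 ] [365.71005246 224.98028435]
[358.48182219 212.57626515]
[ 0.49617475 -0.17154447  0.16662764] [279.63214852 125.61791039] [280.04371915 212.89428229]
[287.07452815 114.22444405]
```

View pics/c4.png

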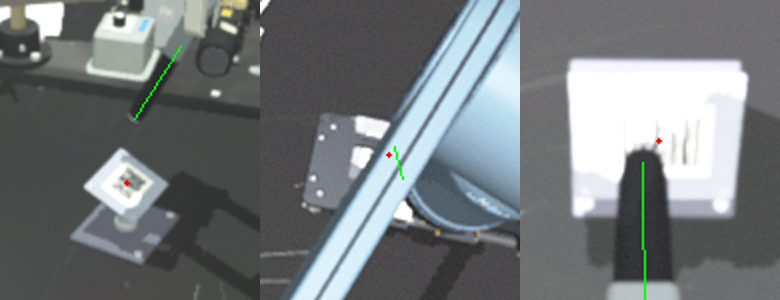

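Emit:
drive_tool:
  deltas: [10,0,0.1,0.4,0,10,0,0.2,0.8,0,10,-0.1,0.25,1.2,0.1,10,-0.1,0.25,1.6,0.1,10,-0.1,0.25,1.9,0.1,10,-0.1,0.25,2.1,0.1,10,-0.1,0.25,2.2,0.1,10,-0.1,0.25,2.25,0.1]

```text
t: 10.73
tcp_pos: [0.4249, -0.1633, 0.2277]
tcp_rot: [-0.0, 0.992, -0.123, -0.0]
ft_force: [0.2, 0.1, -0.5]
gripper_width: 0.233
grasp_force: 35.0
```

Emit:
drive_tool:
  deltas: [10,0,0,0,0,10,0,0,0,0,10,0,0,0,0,10,0,0,0,0]

```text
t: 11.07
tcp_pos: [0.4251, -0.1637, 0.2284]
tcp_rot: [0.0, 0.992, -0.123, 0.0]
ft_force: [0.6, -0.7, 0.4]
gripper_width: 0.234
grasp_force: 35.0
```

```bash
python3 - <<'E'
from h import *
s=ctrl.read_state();go([.4262,-.1629,.2272],-14)
p=cam('side');t=cam('wrist')
w=s['tcp_rot'];M=R.from_quat([w[1],w[2],w[3],w[0]]).as_matrix()
G=np.array(s['tcp_pos'])-.019*M[:3,2]
a=-np.sin(.43)*M[:,0]-np.cos(.43)*M[:,2];N=G-.163*a;S=N-.03*a
print('spot err',S-[.5026,-.182,.07])
ims=[]
for c,ss in [(p,None),(t,s)]:
  im=c['pixels'].copy();u=proj(c,N,ss);L=proj(c,S,ss)
  for k in (u,L):cv2.circle(im,tuple(int(round(i)) for i in k),0,(0,255,0),-1)
  x,y=[int(np.clip(k,75,m)) for k,m in zip((u+L)/2,(485,345))]
  ims.append(cv2.resize(im[y-60:y+60,x-60:x+60],None,fx=3,fy=3,interpolation=cv2.INTER_CUBIC))
cv2.imwrite('pics/c5.png',np.hstack(ims)[...,::-1])
E
```

```text
t 11.07 tcp [ 0.4251 -0.1637  0.2284] xang -14.1 tilt 0.0009 w 0.234 gf 35.0 ft [ 0.55 -0.71  0.38]
  units xyz [ 0.03 -0.03  0.04] turn -0.03
spot err [ 0.00065069 -0.00141626  0.00199843]
```

View pics/c5.png

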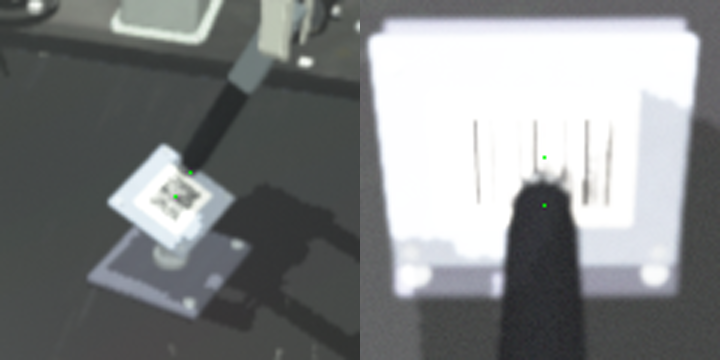

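Emit:
drive_tool:
  deltas: [10,0,0,0,0,10,0,0,0,0,10,0,0,0,0,10,0,0,0,0,10,0,0,0,0,10,0,0,0,0,10,0,0,0,0,10,0,0,0,0]

```text
t: 11.83
tcp_pos: [0.4248, -0.1635, 0.2279]
tcp_rot: [-0.0, 0.992, -0.123, -0.0]
ft_force: [-0.5, -0.4, -0.2]
gripper_width: 0.232
grasp_force: 35.0
```

Emit:
drive_tool:
  deltas: [10,0,0,0,0,10,0,0,0,0,10,0,0,0,0,10,0,0,0,0,10,0,0,0,0,10,0,0,0,0,10,0,0,0,0,10,0,0,0,0]

```text
t: 12.5
tcp_pos: [0.4248, -0.1635, 0.2279]
tcp_rot: [-0.0, 0.992, -0.123, -0.0]
ft_force: [0.0, 1.2, -0.2]
gripper_width: 0.235
grasp_force: 35.0
```

Emit:
drive_tool:
  deltas: [10,0,0,0,0,10,0,0,0,0,10,0,0,0,0,10,0,0,0,0,10,0,0,0,0,10,0,0,0,0,10,0,0,0,0,10,0,0,0,0]

```text
t: 13.17
tcp_pos: [0.4249, -0.1635, 0.2279]
tcp_rot: [-0.0, 0.992, -0.123, 0.0]
ft_force: [0.1, -0.1, -0.6]
gripper_width: 0.233
grasp_force: 35.0
```

Emit:
drive_tool:
  deltas: [10,0,0,0,0,10,0,0,0,0,10,0,0,0,0,10,0,0,0,0,10,0,0,0,0,10,0,0,0,0,10,0,0,0,0,10,0,0,0,0]

```text
t: 13.83
tcp_pos: [0.4249, -0.1635, 0.2279]
tcp_rot: [0.0, 0.992, -0.123, -0.0]
ft_force: [-0.2, -0.0, -0.3]
gripper_width: 0.234
grasp_force: 35.0
```

Emit:
drive_tool:
  deltas: [10,0,0,-0.5,0,10,0,0,-1.2,0,10,0,0,-2,0,10,0,0,-2.8,0,10,0,0,-3.4,0,10,0,0,-3.8,0,10,0,0,-3.8,0,10,0,0,-3.8,0]

```text
t: 14.5
tcp_pos: [0.425, -0.1637, 0.3421]
tcp_rot: [0.0, 0.992, -0.123, 0.0]
ft_force: [0.5, 0.3, -0.4]
gripper_width: 0.235
grasp_force: 35.0
```

```bash
python3 -c "
from h import *
go([.5071,.1952,.3400],41.4)"
```

```text
t 14.50 tcp [ 0.425  -0.1637  0.3421] xang -14.1 tilt 0.0011 w 0.235 gf 35.0 ft [ 0.47  0.35 -0.36]
  units xyz [ -0.27 -12.27   0.06] turn -11.11
```

Emit:
drive_tool:
  deltas: [10,0,-0.4,0,-0.4,10,0,-1,0,-1,10,0,-1.8,0,-1.8,10,-0.1,-2.7,0,-2.7,10,-0.1,-3.6,0,-3.6,10,-0.2,-4.5,0,-4.5,10,-0.2,-5.4,0,-5.4,10,-0.2,-6.2,0,-6.2]

```text
t: 15.17
tcp_pos: [0.4638, 0.02, 0.3403]
tcp_rot: [-0.001, 0.989, 0.149, -0.001]
ft_force: [0.7, -0.5, -0.9]
gripper_width: 0.233
grasp_force: 35.0
```

```bash
python3 -c "
from h import *
go([.5045,.1945,.3400],41.4)"
```

```text
t 15.17 tcp [0.4638 0.02   0.3403] xang 17.1 tilt 0.0026 w 0.233 gf 35.0 ft [ 0.7  -0.55 -0.87]
  units xyz [ 3.01 -5.16  0.01] turn -4.86
```

Emit:
drive_tool:
  deltas: [10,0.5,-0.9,0,-0.8,10,1,-1.8,0,-1.6,10,1.5,-2.7,0,-2.5,10,2,-3.5,0,-3.4,10,2.5,-4.3,0,-4.2,10,2.9,-4.9,0,-4.8,10,3,-5.1,0,-4.9,10,3,-5.1,0,-4.9]

```text
t: 15.83
tcp_pos: [0.5056, 0.1921, 0.34]
tcp_rot: [-0.0, 0.935, 0.354, -0.002]
ft_force: [-0.1, -0.6, -1.7]
gripper_width: 0.234
grasp_force: 35.0
```

Emit:
drive_tool:
  deltas: [10,0,0,0,0,10,0,0,0,0,10,0,0,0,0,10,0,0,0,0]

```text
t: 16.17
tcp_pos: [0.5061, 0.1898, 0.3421]
tcp_rot: [0.0, 0.936, 0.352, 0.0]
ft_force: [0.5, -0.4, 0.1]
gripper_width: 0.234
grasp_force: 35.0
```

```bash
python3 -c "
from h import *
go([.5045,.1945,.2500],41.4)"
```

```text
t 16.17 tcp [0.5061 0.1898 0.3421] xang 41.3 tilt 0.0003 w 0.234 gf 35.0 ft [ 0.52 -0.39  0.08]
  units xyz [ 0.06 -0.15  3.07] turn -0.03
```

Emit:
drive_tool:
  deltas: [10,0.1,-0.1,0.6,0,10,0.1,-0.15,1.2,0,10,0.1,-0.15,1.8,0,10,0.1,-0.15,2.4,0,10,0.1,-0.15,2.9,0,10,0.1,-0.15,3.1,0,10,0.1,-0.15,3.1,0,10,0.1,-0.15,3.1,0]

```text
t: 16.83
tcp_pos: [0.5057, 0.1958, 0.2495]
tcp_rot: [0.0, 0.936, 0.353, 0.0]
ft_force: [-0.5, -0.1, -0.6]
gripper_width: 0.232
grasp_force: 35.0
```

Emit:
drive_tool:
  deltas: [10,0,0,0,0,10,0,0,0,0,10,0,0,0,0]

```text
t: 17.08
tcp_pos: [0.5059, 0.1963, 0.2499]
tcp_rot: [0.0, 0.936, 0.353, 0.001]
ft_force: [0.0, 0.7, -0.1]
gripper_width: 0.238
grasp_force: 35.0
```

```bash
python3 - <<'E'
from h import *
s=ctrl.read_state();go([.5045,.1945,.2309],41.4)
p=cam('side');t=cam('wrist')
w=s['tcp_rot'];M=R.from_quat([w[1],w[2],w[3],w[0]]).as_matrix()
G=np.array(s['tcp_pos'])-.019*M[:3,2]
a=-np.sin(.43)*M[:,0]-np.cos(.43)*M[:,2];N=G-.163*a
print('nose rel tube',M.T@(N-[.552,.2368,.11]))
ims=[]
for c,ss in [(p,None),(t,s)]:
  im=c['pixels'].copy();u=proj(c,N,ss);L=proj(c,[.552,.2368,.11],ss)
  for k,col in ((u,(0,255,0)),(L,(255,0,0))):cv2.circle(im,tuple(int(round(i)) for i in k),0,col,-1)
  x,y=[int(np.clip(k,75,m)) for k,m in zip((u+L)/2,(485,345))]
  ims.append(cv2.resize(im[y-50:y+50,x-50:x+50],None,fx=4,fy=4,interpolation=cv2.INTER_CUBIC))
cv2.imwrite('pics/c6.png',np.hstack(ims)[...,::-1])
E
```

```text
t 17.08 tcp [0.5059 0.1963 0.2499] xang 41.4 tilt 0.0018 w 0.238 gf 35.0 ft [ 0.01  0.67 -0.13]
  units xyz [-0.08  0.01  0.63] turn -0.01
nose rel tube [ 0.00678195  0.0001039  -0.01085501]
```

View pics/c6.png

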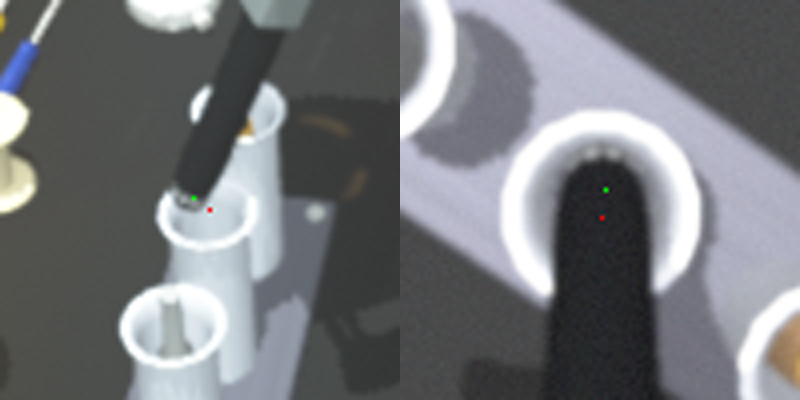

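Emit:
drive_tool:
  deltas: [10,-0.06,0,0.2,0,10,-0.06,0,0.4,0,10,-0.06,0,0.6,0,10,-0.06,0,0.8,0,10,-0.06,0,1,0,10,-0.06,0,1.13,0,10,-0.06,0,1.13,0,10,-0.06,0,1.13,0]

```text
t: 17.85
tcp_pos: [0.5039, 0.195, 0.2147]
tcp_rot: [-0.0, 0.936, 0.353, -0.0]
ft_force: [0.1, 0.4, -0.4]
gripper_width: 0.239
grasp_force: 35.0
```

Emit:
drive_tool:
  deltas: [10,0,0,0,0,10,0,0,0,0,10,0,0,0,0,10,0,0,0,0]
  force: 8

```text
t: 18.18
tcp_pos: [0.5042, 0.1951, 0.2153]
tcp_rot: [0.0, 0.936, 0.353, 0.0]
ft_force: [0.6, -0.1, -0.8]
gripper_width: 0.236
grasp_force: 8.0
```

```bash
python3 -c "
from h import *
go(np.array([.552,.2368,.228])+.007*np.array([.75,.661,0]),41.4)"
```

```text
t 18.18 tcp [0.5042 0.1951 0.2153] xang 41.4 tilt 0.0006 w 0.236 gf 8.0 ft [ 0.61 -0.07 -0.82]
  units xyz [ 2.35  0.01 -0.42] turn -0.01
```

Emit:
drive_tool:
  deltas: [10,0.4,0,-0.14,0,10,0.8,0,-0.26,0,10,1.2,0,-0.34,0,10,1.5,0,-0.38,0,10,1.8,0,-0.4,0,10,2.1,0,-0.4,0,10,2.35,0,-0.4,0,10,2.35,0,-0.4,0]

```text
t: 18.85
tcp_pos: [0.5578, 0.2425, 0.2265]
tcp_rot: [-0.0, 0.935, 0.353, 0.0]
ft_force: [-0.2, -0.5, -0.5]
gripper_width: 0.238
grasp_force: 8.0
```

```bash
python3 - <<'E'
from h import *
s=ctrl.read_state();go([.552,.2368,.1530],41.4)
p=cam('side');t=cam('wrist')
ims=[cv2.resize(c['pixels'][y-60:y+60,x-60:x+60],None,fx=3.3,fy=3.3,interpolation=cv2.INTER_CUBIC) for c,x,y in [(p,232,220),(t,280,210)]]
cv2.imwrite('pics/c7.png',np.hstack(ims)[...,::-1])
E
```

```text
t 18.85 tcp [0.5578 0.2425 0.2265] xang 41.4 tilt 0.0003 w 0.238 gf 8.0 ft [-0.18 -0.5  -0.5 ]
  units xyz [-0.27  0.01  2.45] turn -0.0
```

View pics/c7.png

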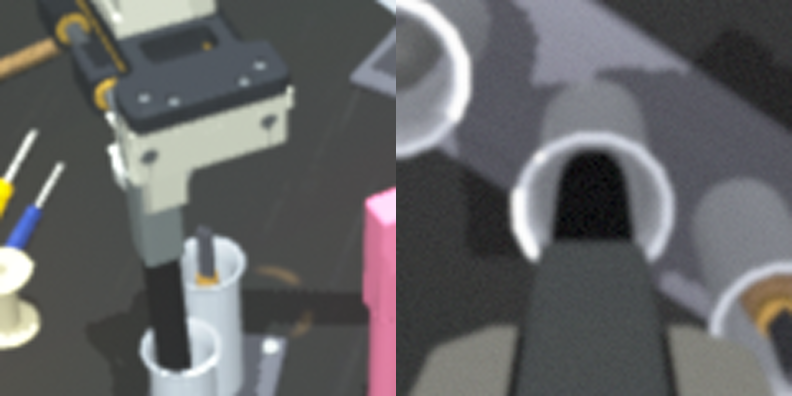

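Emit:
drive_tool:
  deltas: [10,-0.1,0,0.2,0,10,-0.2,0,0.4,0,10,-0.25,0,0.7,0,10,-0.25,0,1,0,10,-0.25,0,1.3,0,10,-0.25,0,1.6,0,10,-0.25,0,1.8,0,10,-0.25,0,2,0]

```text
t: 19.62
tcp_pos: [0.5511, 0.2366, 0.1659]
tcp_rot: [-0.0, 0.936, 0.353, -0.0]
ft_force: [-0.1, -0.0, -0.7]
gripper_width: 0.238
grasp_force: 8.0
```

```bash
python3 -c "
from h import *
go([.552,.2368,.1538],41.4)"
```

```text
t 19.62 tcp [0.5511 0.2366 0.1659] xang 41.4 tilt 0.0009 w 0.238 gf 8.0 ft [-0.12 -0.01 -0.74]
  units xyz [0.03 0.01 0.4 ] turn -0.01
```

Emit:
drive_tool:
  deltas: [10,0,0,0.1,0,10,0,0,0.2,0,10,0,0,0.3,0,10,0,0,0.38,0,10,0,0,0.43,0,10,0,0,0.43,0,10,0,0,0.43,0,10,0,0,0.43,0]
  force: 4

```text
t: 20.28
tcp_pos: [0.5514, 0.2367, 0.1543]
tcp_rot: [0.0, 0.936, 0.353, 0.0]
ft_force: [-0.1, -0.2, -0.9]
gripper_width: 0.238
grasp_force: 4.0
```

```bash
python3 - <<'E'
from h import *
s=ctrl.read_state();go([.552,.2368,.1538],41.4)
E
```

```text
t 20.28 tcp [0.5514 0.2367 0.1543] xang 41.4 tilt 0.0003 w 0.238 gf 4.0 ft [-0.13 -0.22 -0.94]
  units xyz [0.02 0.01 0.02] turn -0.0
```

Emit:
drive_tool:
  deltas: [10,0,0,0.03,0,10,0,0,0.06,0,10,0,0,0.09,0,10,0,0,0.09,0,10,0,0,0.09,0]
  force: 4

```text
t: 20.7
tcp_pos: [0.552, 0.2371, 0.1526]
tcp_rot: [-0.0, 0.936, 0.353, 0.001]
ft_force: [-0.2, 0.7, 5.4]
gripper_width: 0.237
grasp_force: 4.0
```

Bottom contact felt (fz 5.4 N). Release and rise.

Emit:
drive_tool:
  deltas: [30,0,0,0,0,50,0,0,0,0,70,0,0,0,0,93,0,0,0,0,93,0,0,0,0,93,0,0,0,0,93,0,0,0,0,93,0,0,0,0]

```text
t: 21.37
tcp_pos: [0.5513, 0.2367, 0.1513]
tcp_rot: [-0.0, 0.936, 0.353, -0.0]
ft_force: [0.5, 0.3, 0.2]
gripper_width: 0.763
grasp_force: 0.0
```

Emit:
drive_tool:
  deltas: [93,0,0,0,0,93,0,0,0,0,93,0,0,-0.7,0,93,0,0,-1.4,0,93,0,0,-2.2,0,93,0,0,-3.2,0,93,0,0,-4.2,0,93,0,0,-4.7,0]

```text
t: 22.03
tcp_pos: [0.5524, 0.237, 0.2967]
tcp_rot: [0.0, 0.936, 0.353, 0.003]
ft_force: [0.1, 0.3, -0.7]
gripper_width: 0.998
grasp_force: 0.0
```

Emit:
drive_tool:
  deltas: [93,0,0,0,0,93,0,0,0,0,93,0,0,0,0,93,0,0,0,0,93,0,0,0,0,93,0,0,0,0]

```text
t: 22.53
tcp_pos: [0.5509, 0.2365, 0.2911]
tcp_rot: [-0.0, 0.936, 0.353, -0.001]
ft_force: [-0.2, -0.7, 0.8]
gripper_width: 1.0
grasp_force: 0.0
```

```bash
python3 - <<'E'
from h import *
s=ctrl.read_state();go([.552,.2368,.1538],41.4)
p=cam('side');t=cam('wrist')
ims=[cv2.resize(c['pixels'][y-70:y+70,x-70:x+70],None,fx=2.8,fy=2.8,interpolation=cv2.INTER_CUBIC) for c,x,y in [(p,232,250),(t,280,200)]]
cv2.imwrite('pics/c8.png',np.hstack(ims)[...,::-1])
E
```

```text
t 22.53 tcp [0.5509 0.2365 0.2911] xang 41.4 tilt 0.0023 w 1.0 gf 0.0 ft [-0.24 -0.68  0.83]
  units xyz [0.04 0.02 4.58] turn -0.01
```

View pics/c8.png

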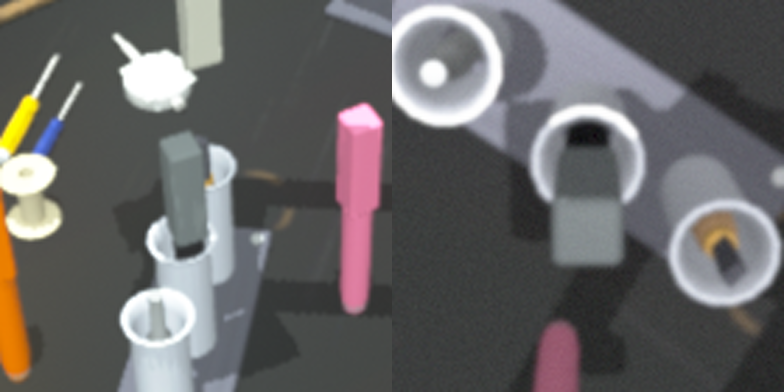

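The wand stands nearly upright on the bottom of its middle tube, with the drift and file still in theirs and the gripper clear.

```bash
python3 -c "
from rig import ctrl
print(ctrl.job_done())"
```

```text
the job is handed in; nothing more can be done
None
```

I drew the scanner out, held it aimed at the label for over two seconds at about 30 mm without feeling any contact, stood it back on the bottom of its own tube, released it and handed the job in; no verdict came back.

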